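Unlock the blue tab-locked canister

ROBOT

A 7-joint arm with a two-finger parallel gripper is mounted at the origin on a cart in front of the work surface, level with it; the furniture and walls round the work are solid. World frame = base frame: x ahead of the robot, y to its left, z up, the work surface at z = 0. Lengths are in mm, angles in rad, forces in N, time in s.
With the tool pointing down it reaches from about 425 to 975 mm from the base axis. Payload 16.7 kg.
Tool frame: the origin (TCP) lies at the very end of the fingers, on their centre line; the grasp point (between the pads) lies 19 mm behind it (arm.tcp_to_grasp is the distance from the TCP to the grasp point, in mm); z points along the fingers, y is the line along which they close (so a half turn about z gives the same grasp; the last joint's range is limited). The gripper opens to 85 mm and grips with 20 to 120 N. Pads are 22 mm wide; open, the fingers measure 114 mm over their backs; the gripper's body (76 mm by 85 mm) begins 54 mm behind the grasp point. The pads swing forward as they close: fully open they stand 13 mm farther back than shut.
Start: joints at [1.185, 0.426, 0.074, 1.606, -0.034, 1.111, -0.067], TCP at [157.665, -656.291, 231.302] pointing down, gripper open.
Joint ranges: [-2.85, 2.85], [-0.5, 2.14], [-1.23, 1.37], [0.21, 2.46], [-1.02, 4.16], [0.16, 2.05], [-2.73, 2.73]. Speed limits (rad/s): [1.89, 1.89, 2.39, 2.39, 3.01, 3.01, 3.01].

INTERFACE

Orientations are given as a 3x3 rotation matrix whose columns are the frame's x, y, z axes.
In Python, from workcell import arm gives the robot as it stands.
- The arm moves only by the tool send_rows, never from a script. Its argument "steps" is a list of rows, each an object with "jaw": the opening, from 0 (shut) to 1 (fully open); "slide": the shift along the tool's x, y, z in units of 20 cm (1.0 is 20 cm), a list of three; "twist": the turn about the tool's z in units of 0.5 rad (1.0 is 0.5 rad). In form: [{"jaw": jaw, "slide": [x, y, z], "twist": twist}, ...]. A call has 1 to 12 rows; each row is the pose to reach, as a shift and turn from the pose commanded when the call began, along the tool's axes at that moment; what a row does not reach only later rows make up. A row lasts 1/12 s, in which the tool goes at most 41.7 mm and 7.16 degrees, less where a joint would pass 70% of its speed; a pose out of reach is approached as far as the arm can. A call with a number of a shift or a turn outside -1 to 1 is refused whole. A call with a gripper value outside its range is refused whole. The fingers move at their own pace and stop on an object; "grip_force" is the grip in N (left out, the last holds). Time passes only in rows, so rows that repeat a pose let the fingers close. It gives the time, the measured TCP pose, the force, the opening and the grip force at its end, in the units of the state.
- arm.state(): the state, without advancing time (a new reading comes with each control period).
- arm.read_camera(name): name is "scene" or "top"; returns (picture, depth): 420x560x3 uint8, red, green, blue; 420x560 float32, mm along the optical axis (not along the pixel's ray), 0 where there is no reading.
- arm.camera_model(name): a dict with "intrinsics" (3x3 intrinsics, pixels), "xyz" and "attitude" of the camera in the world. Camera axes: x right, y down, z forward; pixel columns grow to the right and rows downward; lengths in mm; the calibration is good to about 2 mm. A picture is of the moment at which its call begins. camera_model takes no time and is no camera call.
- arm.hand_in(): hands the job in; it is judged then, once.
The state is a dict: "time": time; "joint_pos": joint angles; "joint_vel": joint speeds; "tau": joint torques, N m; "eef_pos": TCP position; "eef_rot": TCP orientation; "wrist_force": force on the tool from outside, world axes, zero at the start; "torque": the same for the moment, N m; "finger_gap": finger opening in mm; "grasp_force": force on a finger pad.
Only numpy, scipy, OpenCV 4.12 (cv2) and the standard library are available. Lean on these libraries where they do the work, as an engineer would, in place of code of your own. Each camera call takes 0.05 s, during which the arm holds its last target. There are 200 camera calls.

TASK

Unlock the cap of the canister with the blue tabs: squeeze its two upright tabs together between the fingers, turn the cap anticlockwise (seen from above) by about 60 degrees until its black pointer is at the green dot, then let go so that the tabs spring back. Leave the canister with the orange tabs locked.

Things in the scene. Friction and masses are not known exactly. Their poses are not given: they have to be found in the camera images.
- blue_grip (a point): Grip point on the blue-tabbed canister's cap: on its axis, midway between the tabs, 131 mm above the table. Frame turns with the cap: z up, y along the line through both tabs (close along it, either way round), -x along the black pointer. The canister is fixed, 108 mm wide at the foot; its dark lock ring is 100 mm across, top at 103 mm: keep fingertips 106 mm or more above the table.
- blue_cap (a joint): Angle of the blue-tabbed cap, rad: 0 to 0.05 locked at the start (play to about 0.13) (pointer at the red dot), growing anticlockwise seen from above; 1.05 with the pointer at the green dot, end stop at 1.26. Turns only with both tabs squeezed, stiffly (0.1 N m), and stays where left. Let go between 0.85 and 1.26, the tabs spring out into wide open-position notches.
- blue_tab_a (a joint): Inward travel of one blue tab, m (0 out, 0.012 at its stop); the opposite tab is alike, each on its own spring (2.5 N, rising to 8.5 N). Each is an upright paddle 26 mm wide, top 147 mm above the table. Outer faces 65 mm apart, 41 mm fully squeezed. Each must go in over 4 mm to free the cap; closing on both with 20 N or more to the stop does it.
- orange_cap (a joint): Angle of the cap of the other canister, alike but for its orange band and tabs, rad: 0 to 0.05 locked at the start (play to about 0.13). It must stay locked.

How it is judged (in metres and radians):
At the end, for the whole second after the job is handed in: The blue canister's cap is turned at least 0.87 rad (50 degrees) anticlockwise from locked, any angle from there to its end stop at 1.26 rad, and is at rest, let go; the orange canister's cap is still locked (below 0.25 rad) (value of joint blue_cap above 0.87 rad and velocity of joint blue_cap below 0.05 rad/s and value of joint orange_cap below 0.25 rad); the robot touches nothing.
It fails at once if the orange canister's cap is turned out of its lock (value of joint orange_cap above 0.25 rad).
It also fails if it takes over 38 s, if anything falls off the work surface, if the arm or the gripper's body presses on something with over 40 N, if the wrist force passes 120 N, or if a joint passes its speed limit or range.

## Working session

There is one attempt and no reset: what is moved stays moved. The work goes in short steps, Python scripts to look and compute and a tool call to move; the robot and the scene stay as the last step left them, time stands still between calls to the robot, and variables do not carry over. Pictures are saved under pics/ and viewed, at most 10 in all, crops included, and the job is handed in when it is done.

Besides the shell and the picture viewer there is one more tool, called after "Request:" by a JSON object that holds its "method" and its "body", one argument or row to a line. send_rows: Moves the arm, as the interface text tells. Its arguments: {"type":"object","properties":{"steps":{"type":"array"},"grip_force":{"type":"number"}},"required":["steps"]}

```bash
mkdir -p pics; python3 - <<'E'
from workcell import arm
import cv2,numpy as np
for n in("scene","top"):
    p,d=arm.read_camera(n); np.savez(f"{n}.npz",p=p,d=d)
    cv2.imwrite(f"pics/{n}0.png",p[:,:,::-1]); print(n,arm.camera_model(n))
s=arm.state();print(s["time"],s["eef_pos"],s["eef_rot"],s["finger_gap"])
E
```

```text
scene {'intrinsics': array([[381.01554064,   0.        , 285.08403441],
       [  0.        , 381.01554064, 211.93470389],
       [  0.        ,   0.        ,   1.        ]]), 'xyz': array([283.18359248, 452.18304867, 822.6460946 ]), 'attitude': array([[-0.85168498, -0.42330392,  0.30894414],
       [-0.52396156,  0.67674793, -0.51718133],
       [ 0.00984758, -0.60235042, -0.79817103]])}
top {'intrinsics': array([[537.20012388,   0.        , 278.24997001],
       [  0.        , 537.20012388, 216.20413394],
       [  0.        ,   0.        ,   1.        ]]), 'xyz': array([ 436.64398366,  -17.26912296, 1178.781721  ]), 'attitude': array([[-0.00722618, -0.99640765,  0.08437755],
       [-0.9995383 ,  0.00968757,  0.02879822],
       [-0.02951218, -0.08413049, -0.99601762]])}
0.1 [ 157.61411011 -655.98991317  230.69669334] [[ 9.72331256e-01  2.33606105e-01 -3.40875962e-04]
 [ 2.33606335e-01 -9.72330726e-01  1.01975597e-03]
 [-9.32229526e-05 -1.07117138e-03 -9.99999422e-01]] 85.13306141423438
```

View pics/scene0.png

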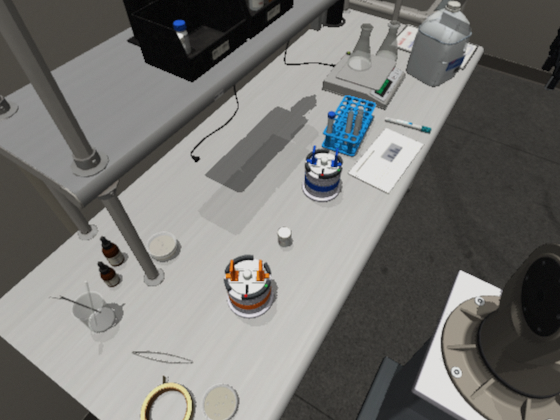

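View pics/top0.png

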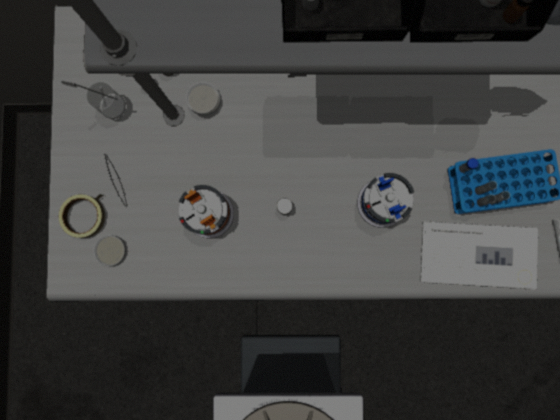

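The blue canister is at top-camera pixel (386,200), with its tabs near (384,183) and (398,212). The orange one is at about (203,210). Next I'll measure the blue one and look at it more closely.

```bash
cat > h.py <<'E'
import cv2,numpy as np
from workcell import arm
def ray(n,u,v,z):
    m=arm.camera_model(n);K=m["intrinsics"];d=m["attitude"]@np.linalg.solve(K,[u,v,1.]);o=m["xyz"]
    return o+d*(z-o[2])/d[2]
def cloud(n,d):
    m=arm.camera_model(n);K=m["intrinsics"];v,u=np.mgrid[:420,:560]
    c=np.stack([(u-K[0,2])/K[0,0]*d,(v-K[1,2])/K[1,1]*d,d],-1)
    return c@m["attitude"].T+m["xyz"]
def blue(p): return cv2.inRange(cv2.cvtColor(p,cv2.COLOR_RGB2HSV),(108,120,60),(130,255,255))
E
python3 - <<'E'
from h import *
for n,(a,b,c,e) in {"top":(340,430,160,240),"scene":(295,355,140,205)}.items():
    f=np.load(n+".npz");p,d=f["p"],f["d"];P=cloud(n,d);m=blue(p)
    k,l,st,ce=cv2.connectedComponentsWithStats(m)
    for i in range(1,k):
        if st[i,4]>12 and a<ce[i,0]<b and c<ce[i,1]<e:
            q=P[(l==i)&(d>0)]; hi=q[q[:,2]>135]
            print(n,st[i],ce[i].round(1),np.median(q,0).round(),q[:,2].max().round(),len(hi),hi[:,:2].mean(0).round(1) if len(hi) else "", ray(n,*ce[i],145).round(1))
    cr=p[c:e,a:b][:,:,::-1];cv2.imwrite(f"pics/{n}_c.png",np.clip(cv2.resize(cr,None,fx=7,fy=7,interpolation=2)*1.5,0,255).astype('uint8'))
    print(P[195:205,383:390,2].max() if n=="top" else "")
    # tall points overall between the arm and the canister
    w=(d>0)&(P[...,2]>160)&(P[...,0]>250)&(P[...,0]<720)&(P[...,1]<-100)&(P[...,1]>-800)
    q=P[w]; 
    if len(q): print("tall",np.percentile(q,[0,5,50,95,100],axis=0).round())
E
```

```text
top [379 177  15   8  60] [384.7 180.2] [ 595. -195.  143.] 151.0 33 [ 590.3 -197.7] [ 592.1 -193.6  145. ]
top [380 184  11   6  27] [384.7 186.9] [ 585. -201.  102.] 109.0 0  [ 578.9 -193.2  145. ]
top [389 205  17  14  98] [396.9 209.9] [ 537. -222.  103.] 149.0 36 [ 536.4 -219.5] [ 534.1 -215.6  145. ]
116.83016485874964
scene [307 146  10  19  74] [312.3 157.3] [ 587. -192.  105.] 149.0 18 [ 587.4 -194.1] [ 577.4 -168.8  145. ]
scene [331 148  11  19  77] [335.8 160.2] [ 532. -214.  108.] 151.0 19 [ 533.1 -215.7] [ 523.1 -191.2  145. ]
scene [305 176  34  16 166] [320.  186.2] [ 545. -169.   48.] 60.0 0  [515.6 -94.8 145. ]

tall [[ 674. -762.  160.]
 [ 680. -753.  164.]
 [ 703. -722.  198.]
 [ 720. -415.  368.]
 [ 720. -338.  374.]]
```

View pics/top_c.png

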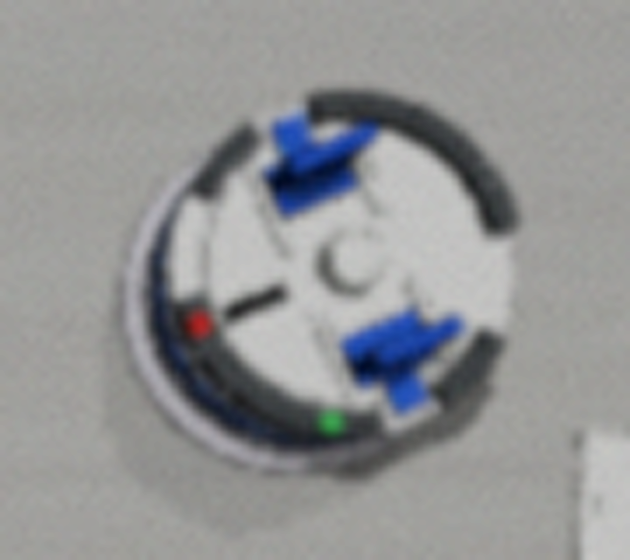

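Top and scene depth agree: axis at about (561,-206), tab line about 22° from world x, and the pointer at the red dot at about 112°. That matches a start at locked, with green 60° anticlockwise. I'll set out, keeping height.

Request:
{"method": "send_rows", "body": {
  "steps": [
    {"jaw":1,"slide":[0.2,-0.14,0],"twist":-0.25},
    {"jaw":1,"slide":[0.4,-0.28,0],"twist":-0.5},
    {"jaw":1,"slide":[0.6,-0.42,0],"twist":-0.75},
    {"jaw":1,"slide":[0.83,-0.57,0],"twist":-1},
    {"jaw":1,"slide":[0.83,-0.57,0],"twist":-1},
    {"jaw":1,"slide":[0.83,-0.57,0],"twist":-1},
    {"jaw":1,"slide":[0.83,-0.57,0],"twist":-1}
  ],
  "grip_force": 40
}}

```text
time: 0.68
eef_pos: [294.1, -505.1, 231.4]
eef_rot: [[0.739, 0.674, 0.0], [0.674, -0.739, 0.0], [0.0, -0.0, -1.0]]
wrist_force: [-0.9, 0.1, -0.3]
finger_gap: 84.9
grasp_force: 0.0
```

```bash
cat >> h.py <<'E'
def go(x,y,z,yaw):   # yaw: world angle of tool y, deg
    s=arm.state();R=s["eef_rot"];t=np.array([x,y,z])-s["eef_pos"]
    c=np.degrees(np.arctan2(R[1,1],R[0,1]));tw=-((yaw-c+180)%360-180)
    print("t",s["time"],"pos",s["eef_pos"].round(1),"yaw",c.round(1),"gap",s["finger_gap"],"F",s["wrist_force"].round(1),"j",s["joint_pos"].round(2))
    print("slide",(R.T@t/200).round(3),"twist",round(np.radians(tw)/.5,3))
E
python3 - <<'E'
from h import *
go(561,-206,231,22)
px=lambda x,y:(340+(x+.5)/7-.5,160+(y+.5)/7-.5)
a=ray("top",*px(338,153),147);b=ray("top",*px(418,345),147);h=ray("top",*px(355,258),120)
r=ray("top",*px(200,325),103);g=ray("top",*px(331,422),103)
print(a,b,(a+b)/2,np.linalg.norm(a-b),np.degrees(np.arctan2(*(a-b)[1::-1])),h)
for q in(r,g):v=q-[561,-206,103];print(np.hypot(*v[:2]),np.degrees(np.arctan2(v[1],v[0])))
E
```

```text
t 0.6833 pos [ 294.1 -505.1  231.4] yaw -47.6 gap 84.92976007252017 F [-0.9  0.1 -0.3] j [ 1.01  0.28 -0.1   1.81  0.03  1.05  0.07]
slide [ 1.994 -0.206  0.003] twist -2.431
[ 589.25418681 -199.24421256  147.        ] [ 535.93319749 -219.74715911  147.        ] [ 562.59369215 -209.49568583  147.        ] 57.12704017890667 21.032712314321333 [ 563.33903629 -208.04426629  120.        ]
42.046115666786676 110.10552816841826
42.74988210596793 176.15829844388563
```

Request:
{"method": "send_rows", "body": {
  "steps": [
    {"jaw":1,"slide":[0.2,-0.02,0],"twist":-0.25},
    {"jaw":1,"slide":[0.4,-0.04,0],"twist":-0.5},
    {"jaw":1,"slide":[0.6,-0.06,0],"twist":-0.75},
    {"jaw":1,"slide":[0.8,-0.08,0],"twist":-1},
    {"jaw":1,"slide":[1,-0.1,0],"twist":-1},
    {"jaw":1,"slide":[1,-0.1,0],"twist":-1},
    {"jaw":1,"slide":[1,-0.1,0],"twist":-1}
  ]
}}

```text
time: 1.27
eef_pos: [428.3, -356.7, 231.1]
eef_rot: [[0.327, 0.945, -0.0], [0.945, -0.327, 0.0], [0.0, -0.0, -1.0]]
wrist_force: [-0.9, -1.4, 0.3]
finger_gap: 85.4
grasp_force: 0.0
```

```bash
python3 -c "
from h import *
go(562,-208,231,21.5)"
```

```text
t 1.2667 pos [ 428.3 -356.7  231.1] yaw -19.1 gap 85.4217924345395 F [-0.9 -1.4  0.3] j [ 0.82  0.25 -0.28  1.86  0.08  1.04  0.17]
slide [0.921 0.389 0.001] twist -1.417
```

Request:
{"method": "send_rows", "body": {
  "steps": [
    {"jaw":1,"slide":[0.18,0.08,0],"twist":-0.25},
    {"jaw":1,"slide":[0.37,0.16,0],"twist":-0.5},
    {"jaw":1,"slide":[0.55,0.23,0],"twist":-0.75},
    {"jaw":1,"slide":[0.74,0.31,0],"twist":-1},
    {"jaw":1,"slide":[0.92,0.39,0],"twist":-1},
    {"jaw":1,"slide":[0.92,0.39,0],"twist":-1},
    {"jaw":1,"slide":[0.92,0.39,0],"twist":-1}
  ]
}}

```text
time: 1.85
eef_pos: [562.0, -209.3, 230.7]
eef_rot: [[-0.165, 0.986, -0.001], [0.986, 0.165, 0.001], [0.001, -0.0, -1.0]]
wrist_force: [-0.2, -2.3, -0.9]
finger_gap: 85.4
grasp_force: 0.0
```

Request:
{"method": "send_rows", "body": {
  "steps": [
    {"jaw":1,"slide":[0,0,0],"twist":-0.2},
    {"jaw":1,"slide":[0,0,0],"twist":-0.4},
    {"jaw":1,"slide":[0,0,0],"twist":-0.42},
    {"jaw":1,"slide":[0,0,0],"twist":-0.42},
    {"jaw":1,"slide":[0,0,0],"twist":-0.42}
  ]
}}

```text
time: 2.27
eef_pos: [560.8, -211.0, 231.2]
eef_rot: [[-0.361, 0.933, -0.0], [0.933, 0.361, -0.0], [-0.0, -0.0, -1.0]]
wrist_force: [0.2, 0.3, -0.9]
finger_gap: 85.4
grasp_force: 0.0
```

```bash
python3 - <<'E'
from h import *
go(562,-208,180,21.5)
p,d=arm.read_camera("scene");cv2.imwrite("pics/s1.png",cv2.resize(p[60:240,220:420,::-1],None,fx=3.5,fy=3.0))
E
```

```text
t 2.2667 pos [ 560.8 -211.   231.2] yaw 21.2 gap 85.39604963845426 F [ 0.2  0.3 -0.9] j [ 0.63  0.34 -0.48  1.76  0.18  1.09  0.47]
slide [0.012 0.011 0.256] twist -0.012
```

View pics/s1.png

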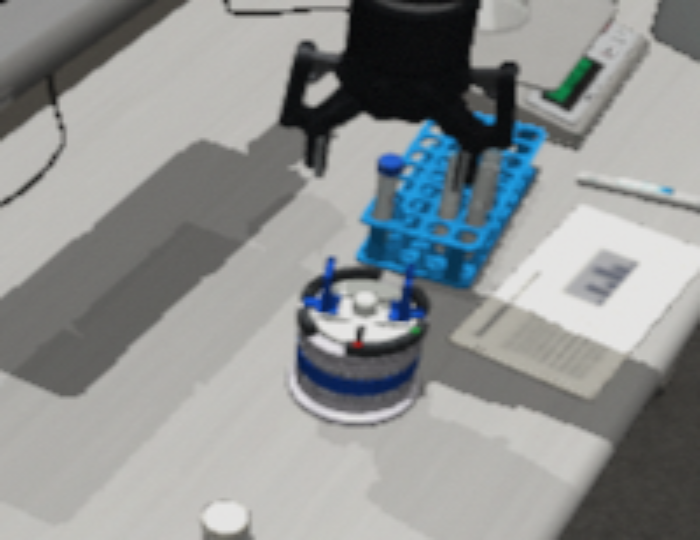

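The fingers straddle the tabs, which show at (328,285) and (407,295) in the crop. I'll correct by 2–3 mm and descend to TCP z = 112.

Request:
{"method": "send_rows", "body": {
  "steps": [
    {"jaw":1,"slide":[0.01,0.01,0.1],"twist":0},
    {"jaw":1,"slide":[0.01,0.01,0.2],"twist":0},
    {"jaw":1,"slide":[0.01,0.01,0.3],"twist":0},
    {"jaw":1,"slide":[0.01,0.01,0.38],"twist":0},
    {"jaw":1,"slide":[0.01,0.01,0.42],"twist":0},
    {"jaw":1,"slide":[0.01,0.01,0.46],"twist":0},
    {"jaw":1,"slide":[0.01,0.01,0.5],"twist":0},
    {"jaw":1,"slide":[0.01,0.01,0.54],"twist":0},
    {"jaw":1,"slide":[0.01,0.01,0.58],"twist":0},
    {"jaw":1,"slide":[0.01,0.01,0.59],"twist":0},
    {"jaw":1,"slide":[0.01,0.01,0.59],"twist":0}
  ]
}}

```text
time: 3.23
eef_pos: [562.4, -206.9, 112.8]
eef_rot: [[-0.366, 0.931, -0.001], [0.931, 0.366, 0.0], [0.001, -0.001, -1.0]]
wrist_force: [-0.6, 0.0, 0.1]
finger_gap: 85.1
grasp_force: 0.0
```

```bash
python3 - <<'E'
from h import *
go(562,-208,112,21.5)
for n in("scene","top"):
    p,d=arm.read_camera(n)
    r=p[110:210,270:370] if n=="scene" else p[150:250,335:435]
    cv2.imwrite(f"pics/{n}2.png",np.clip(cv2.resize(r[:,:,::-1],None,fx=5,fy=5,interpolation=2)*1.4,0,255).astype('uint8'))
a,b=cv2.imread("pics/scene2.png"),cv2.imread("pics/top2.png");cv2.imwrite("pics/b2.png",cv2.resize(np.hstack([a,b]),(800,400)))
E
```

```text
t 3.2333 pos [ 562.4 -206.9  112.8] yaw 21.5 gap 85.11700253542482 F [-0.6  0.   0.1] j [ 0.59  0.47 -0.45  1.86  0.26  0.87  0.4 ]
slide [-0.005 -0.004  0.004] twist -0.001
```

View pics/b2.png

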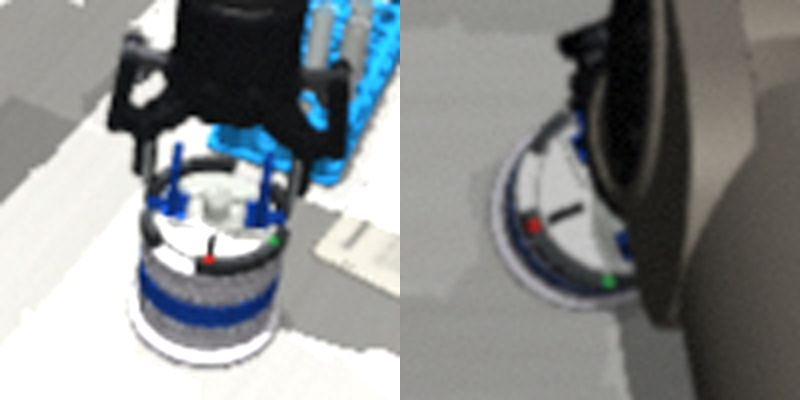

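The fingers stand either side of the tabs, at about equal gaps (30 px left, 33 px right), and touch nothing. Closing now.

Request:
{"method": "send_rows", "body": {
  "steps": [
    {"jaw":0.3,"slide":[0,0,0],"twist":0},
    {"jaw":0.3,"slide":[0,0,0],"twist":0},
    {"jaw":0.3,"slide":[0,0,0],"twist":0},
    {"jaw":0.3,"slide":[0,0,0],"twist":0},
    {"jaw":0.3,"slide":[0,0,0],"twist":0},
    {"jaw":0.3,"slide":[0,0,0],"twist":0},
    {"jaw":0.3,"slide":[0,0,0],"twist":0},
    {"jaw":0.3,"slide":[0,0,0],"twist":0},
    {"jaw":0.3,"slide":[0,0,0],"twist":0},
    {"jaw":0.3,"slide":[0,0,0],"twist":0},
    {"jaw":0.3,"slide":[0,0,0],"twist":0},
    {"jaw":0.3,"slide":[0,0,0],"twist":0}
  ],
  "grip_force": 50
}}

```text
time: 4.33
eef_pos: [563.0, -207.2, 115.0]
eef_rot: [[-0.366, 0.931, 0.001], [0.931, 0.366, -0.001], [-0.001, 0.001, -1.0]]
wrist_force: [-7.7, 1.3, 23.6]
finger_gap: 36.5
grasp_force: 47.9
```

Request:
{"method": "send_rows", "body": {
  "steps": [
    {"jaw":0.3,"slide":[0,0,-0.01],"twist":-0.12},
    {"jaw":0.3,"slide":[0,0,-0.01],"twist":-0.24},
    {"jaw":0.3,"slide":[0,0,-0.01],"twist":-0.36},
    {"jaw":0.3,"slide":[0,0,-0.01],"twist":-0.48},
    {"jaw":0.3,"slide":[0,0,-0.01],"twist":-0.6},
    {"jaw":0.3,"slide":[0,0,-0.01],"twist":-0.7},
    {"jaw":0.3,"slide":[0,0,-0.01],"twist":-0.7},
    {"jaw":0.3,"slide":[0,0,-0.01],"twist":-0.7}
  ]
}}

```text
time: 5.0
eef_pos: [562.1, -207.6, 115.8]
eef_rot: [[-0.663, 0.749, -0.001], [0.749, 0.663, -0.001], [-0.0, -0.001, -1.0]]
wrist_force: [-6.4, -1.9, 7.7]
finger_gap: 35.4
grasp_force: 59.3
```

```bash
python3 - <<'E'
from h import *
go(562,-208,112,84)
print(arm.state()["torque"])
p,d=arm.read_camera("scene");cv2.imwrite("pics/s3.png",np.clip(cv2.resize(p[110:210,270:370,::-1],None,fx=5,fy=5,interpolation=2)*1.4,0,255).astype('uint8'))
E
```

```text
t 5.0 pos [ 562.1 -207.6  115.8] yaw 41.5 gap 35.382174343764255 F [-6.4 -1.9  7.7] j [ 0.66  0.48 -0.53  1.85  0.31  0.89  0.71]
slide [-0.001 -0.002  0.019] twist -1.483
[-0.40151965  1.12691576  0.10515299]
```

View pics/s3.png

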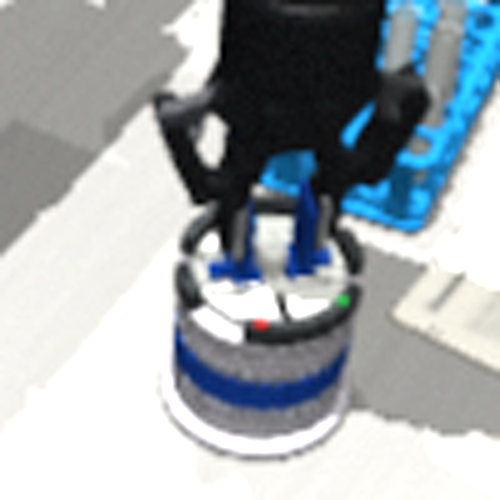

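The tabs are squeezed and the cap is turning: the pointer at (282,310) has left red (262,325) and is heading for green (343,300). Continuing.

Request:
{"method": "send_rows", "body": {
  "steps": [
    {"jaw":0.3,"slide":[0,0,0],"twist":-0.12},
    {"jaw":0.3,"slide":[0,0,0],"twist":-0.24},
    {"jaw":0.3,"slide":[0,0,0],"twist":-0.36},
    {"jaw":0.3,"slide":[0,0,0],"twist":-0.48},
    {"jaw":0.3,"slide":[0,0,0],"twist":-0.6},
    {"jaw":0.3,"slide":[0,0,0],"twist":-0.72},
    {"jaw":0.3,"slide":[0,0,0],"twist":-0.74},
    {"jaw":0.3,"slide":[0,0,0],"twist":-0.74}
  ]
}}

```text
time: 5.72
eef_pos: [561.6, -208.3, 115.8]
eef_rot: [[-0.889, 0.458, -0.001], [0.458, 0.889, -0.001], [0.001, -0.002, -1.0]]
wrist_force: [-8.2, -4.3, 9.8]
finger_gap: 35.6
grasp_force: 60.0
```

Request:
{"method": "send_rows", "body": {
  "steps": [
    {"jaw":0.3,"slide":[0,0,0],"twist":-0.12},
    {"jaw":0.3,"slide":[0,0,0],"twist":-0.24},
    {"jaw":0.3,"slide":[0,0,0],"twist":-0.36},
    {"jaw":0.3,"slide":[0,0,0],"twist":-0.48},
    {"jaw":0.3,"slide":[0,0,0],"twist":-0.6},
    {"jaw":0.3,"slide":[0,0,0],"twist":-0.72},
    {"jaw":0.3,"slide":[0,0,0],"twist":-0.74},
    {"jaw":0.3,"slide":[0,0,0],"twist":-0.74},
    {"jaw":0.3,"slide":[0,0,0],"twist":-0.74}
  ]
}}

```text
time: 6.47
eef_pos: [561.4, -209.1, 115.7]
eef_rot: [[-0.994, 0.108, -0.002], [0.108, 0.994, -0.003], [0.002, -0.003, -1.0]]
wrist_force: [-9.6, -8.3, 10.2]
finger_gap: 35.9
grasp_force: 60.3
```

```bash
python3 - <<'E'
from h import *
go(562,-208,112,84)
print(arm.state()["torque"])
p,d=arm.read_camera("scene");cv2.imwrite("pics/s4.png",np.clip(cv2.resize(p[110:210,270:370,::-1],None,fx=5,fy=5,interpolation=2)*1.4,0,255).astype('uint8'))
E
```

```text
t 6.4667 pos [ 561.4 -209.1  115.7] yaw 83.8 gap 35.93002541790134 F [-9.6 -8.3 10.2] j [ 0.78  0.52 -0.69  1.85  0.41  0.92  1.36]
slide [-0.003  0.006  0.019] twist -0.006
[-1.82052831  2.06090489 -0.02113758]
```

View pics/s4.png

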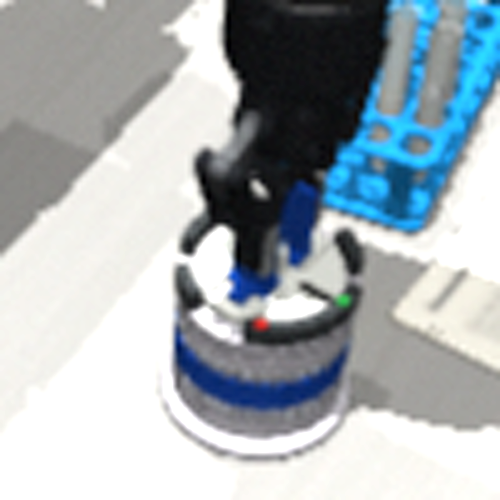

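The pointer now lines up with the green dot at (343,300). Letting go, then rising.

Request:
{"method": "send_rows", "body": {
  "steps": [
    {"jaw":1,"slide":[0,0,0],"twist":0},
    {"jaw":1,"slide":[0,0,0],"twist":0},
    {"jaw":1,"slide":[0,0,0],"twist":0},
    {"jaw":1,"slide":[0,0,0],"twist":0},
    {"jaw":1,"slide":[0,0,0],"twist":0},
    {"jaw":1,"slide":[0,0,0],"twist":0},
    {"jaw":1,"slide":[0,0,0],"twist":0},
    {"jaw":1,"slide":[0,0,0],"twist":0},
    {"jaw":1,"slide":[0,0,0],"twist":0},
    {"jaw":1,"slide":[0,0,0],"twist":0},
    {"jaw":1,"slide":[0,0,0],"twist":0}
  ]
}}

```text
time: 7.43
eef_pos: [562.6, -206.9, 115.3]
eef_rot: [[-0.994, 0.106, 0.0], [0.106, 0.994, 0.0], [-0.0, 0.0, -1.0]]
wrist_force: [0.2, -0.9, 0.3]
finger_gap: 85.6
grasp_force: 0.0
```

Request:
{"method": "send_rows", "body": {
  "steps": [
    {"jaw":1,"slide":[0,0,-0.05],"twist":0},
    {"jaw":1,"slide":[0,0,-0.12],"twist":0},
    {"jaw":1,"slide":[0,0,-0.2],"twist":0},
    {"jaw":1,"slide":[0,0,-0.3],"twist":0},
    {"jaw":1,"slide":[0,0,-0.4],"twist":0},
    {"jaw":1,"slide":[0,0,-0.5],"twist":0},
    {"jaw":1,"slide":[0,0,-0.6],"twist":0},
    {"jaw":1,"slide":[0,0,-0.6],"twist":0},
    {"jaw":1,"slide":[0,0,-0.6],"twist":0},
    {"jaw":1,"slide":[0,0,-0.6],"twist":0}
  ]
}}

```text
time: 8.27
eef_pos: [562.5, -206.9, 235.9]
eef_rot: [[-0.994, 0.106, 0.0], [0.106, 0.994, -0.0], [-0.0, -0.0, -1.0]]
wrist_force: [0.1, -0.8, 0.0]
finger_gap: 85.4
grasp_force: 0.0
```

```bash
python3 - <<'E'
from h import *
go(562,-208,231,84)
p,d=arm.read_camera("scene");cv2.imwrite("pics/s5.png",np.clip(cv2.resize(p[90:320,200:370,::-1],None,fx=3,fy=2.6,interpolation=2)*1.3,0,255).astype('uint8'))
E
```

```text
t 8.2667 pos [ 562.5 -206.9  235.9] yaw 83.9 gap 85.39627122535857 F [ 0.1 -0.8  0. ] j [ 0.84  0.39 -0.75  1.74  0.29  1.13  1.46]
slide [ 0.002 -0.006  0.025] twist -0.002
```

View pics/s5.png

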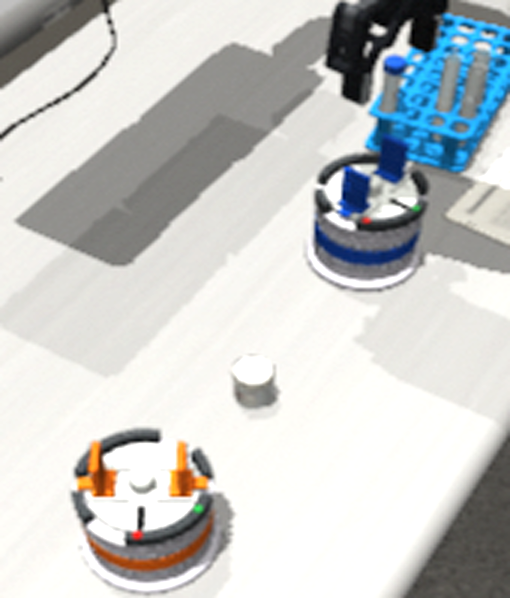

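The blue pointer at (404,205) is at the green dot at (415,209), with the tabs sprung out. The orange pointer is still at its red dot. I'll check the angle from the tabs and hand in.

```bash
python3 - <<'E'
from h import *
p,d=arm.read_camera("scene");P=cloud("scene",d);k,l,st,ce=cv2.connectedComponentsWithStats(blue(p))
q=P[(blue(p)>0)&(d>0)&(P[...,2]>133)&(P[...,2]<152)&(np.hypot(P[...,0]-562,P[...,1]+208)<50)][:,:2]
b=q[:,1]>-208;a=q[b].mean(0)-q[~b].mean(0)
ang=np.degrees(np.arctan2(a[1],a[0]));print(a,ang,"turn",ang-21.5)
if ang-21.5>54: print(arm.hand_in())
E
```

```text
[ 5.49830025 58.2293617 ] 84.6058467214494 turn 63.105846721449396
the job is handed in; nothing more can be done
None
```

I unlocked the blue canister: its cap turned about 63° (measured from the tabs) to the green dot and was let go with the tabs sprung out. The orange cap is still locked, the arm is clear, and the job is handed in.

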